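# Twist the ball seat out of the check valve and show its ball to the inspection camera

### The job

The cover is off the green check valve on the bench. Take the brass ball seat by its handle, turn it anticlockwise a quarter turn while it is still down in the valve to free its bayonet, lift it straight out and, keeping it level all the time so that the loose steel ball stays on the port in the middle of the dish, bring it to the inspection camera and hold the ball steady in front of the lens, 10 cm away and centred on it. Finish still holding the seat there, and do not knock the camera or shift any of the other things.

Things in the scene. Friction and masses are not known exactly. Their poses are not given: they have to be found in the camera images.
- valve: Green cast check valve, fixed to the bench, cover off. Origin: centre of its underside; z up. Round flange, 124 mm across, top 62 mm high, with four studs (8 mm thick, tops 86 mm high) at 45, 135, 225, 315 degrees, 53 mm out. Pipe stubs 47 mm wide reach 88 mm along its +y and -y, foot lugs 78 mm along +x and -x. Red dots on the flange mark +x and -x (locked), white dots +y and -y (open).
- cartridge: Loose ball seat, 0.28 kg (varies by a quarter): brass dish 58 mm across, 16 mm high, hollowed 13 degrees towards a 9 mm port; two lugs (4 mm thick, 22 mm wide, 76 mm over both) at its +x and -x; upright handle with legs at +x and -x, 26 mm out. Origin: centre of its underside; z up. At the start locked: its x axis lies 0 to 0.13 rad anticlockwise of the valve's x axis.
- bail_grip (a point): Middle of the black grip on top of the seat's handle, 68 mm above the seat's underside, on its axis. The grip is a level bar 48 mm long (along the seat's x), 14 mm thick (along its y), 16 mm high; a 3 mm steel strap lies over it (top of the handle 11 mm above this point). The ball's top is 35 mm below this point.
- seat_middle (a point): Point on the seat's axis where the ball's centre belongs, 18.3 mm above the seat's underside (49.7 mm below bail_grip).
- ball_center (a point): Centre of the loose polished steel ball, 28 mm in diameter, 0.09 kg. It rests on the 9 mm port in the middle of the dish and rolls off it if the seat is tilted about 18 degrees or jerked.
- inspection_camera: Inspection camera, fixed: white and black barrel of 47 mm diameter lying level on a 206 mm high post over a grey base (125 by 95 mm). Origin: on the bench under the barrel; it looks along its own -x; z up.
- lens (a point): Middle of the camera's lens face, 140 mm above the bench, 50 mm along the camera's -x from its origin. Axes as the camera's.
- focus (a point): Point 100 mm straight in front of the lens (150 mm along the camera's -x from its origin, 140 mm above the bench), where the ball's centre is to be held. Axes as the camera's.
- cover: Green domed cover of the valve, 122 mm flange, 80 mm high, loose, standing on the bench. Leave it.
- tape_measure: Yellow pocket tape measure, 82 by 66 by 36 mm, loose, standing on the bench. Leave it.
- marker_red: Red felt marker, 131 mm long, loose, lying. Leave it.
- valve_ledge (a point): Centre of the ledge in the valve where the seat rests, 50 mm above the bench, axes as the valve's. Over the ledge a steel bayonet keeper: lips 6 to 12 mm above it round a 63 mm hole, two slots (84 mm across, 72 degrees wide) at +y and -y. The seat turns freely, 2 mm side play, between stops at -4 and +95 degrees (anticlockwise, from valve x to seat x); it lifts out at 75 to 95 degrees.
Mind the look-alikes: they are no part of the job. Leave any purple look-alike of the cartridge alone.

How it is judged:
By the outcome, as a careful person would: the job done as asked, in the order asked, and still so for the second after the job is handed in, while the arm keeps its last pose, push and grip.
It also fails if it takes over 45 s, if anything falls off the work surface, if the arm or the gripper's body presses on something with over 40 N, if the wrist force passes 120 N, or if a joint passes its speed limit or range.

### The arm

A 6-joint arm with a two-finger parallel gripper is mounted at the origin on a cart in front of the work surface, level with it; the furniture and walls round the work are solid. World frame = base frame: x ahead of the robot, y to its left, z up, the work surface at z = 0. Lengths are in mm, angles in degrees, forces in N, time in s.
With the tool pointing down it reaches from about 325 to 850 mm from the base axis. Payload 4.4 kg.
Tool frame: the origin (TCP) lies at the very end of the fingers, on their centre line; the grasp point (between the pads) lies 19 mm behind it; z points along the fingers, y is the line along which they close (so a half turn about z gives the same grasp; the last joint's range is limited). The gripper opens to 94 mm and grips with 3 to 60 N. Pads are 16 mm wide; open, the fingers measure 119 mm over their backs; the gripper's body (75 mm by 177 mm) begins 78 mm behind the grasp point.
Start: joints at [67.122, 11.837, 88.321, -0, 79.842, -8.623], TCP at [141.598, 557.294, 205.447] pointing down, gripper open.
Joint ranges: [-156.59, 156.59], [-49.26, 127.26], [12.9, 141.05], [-63.56, 243.56], [4.71, 150.69], [-161.64, 161.64]. Speed limits (degrees/s): [159.86, 159.86, 180, 180, 180, 180].

### API

Orientations are given as [roll, pitch, yaw] about the fixed x, y, z axes, in that order (R = Rz(yaw) Ry(pitch) Rx(roll)).
In Python, from station import status, snapshot, env, masks_of gives the robot as it stands.
- The arm moves only by the tool advance, called after "Call:" by a JSON object that holds its "fn" and its "kwargs". Schema: {"type":"object","properties":{"motion":{"type":"array","items":{"type":"object","properties":{"sx":{"type":"number"},"sy":{"type":"number"},"sz":{"type":"number"},"wx":{"type":"number"},"wy":{"type":"number"},"wz":{"type":"number"},"jaw":{"type":"number"}},"additionalProperties":false,"required":["jaw"]},"minItems":1,"maxItems":10},"grip_n":{"type":"number"},"only":{"type":"string"},"quiet":{"type":"boolean"},"lines":{"type":"string"}},"required":["motion"],"additionalProperties":false}. motion is a list of rows, 1 to 10 of them, each an object with the fields sx, sy, sz (the shift in a scale on which 1.0 is 75 cm), wx, wy, wz (a rotation vector in fractions of the full range, 1 being 120 degrees), jaw (the finger opening in mm); a field left out counts as zero (the opening has to be given); each row is the pose to reach, as a shift and turn from the pose commanded when the call began, along the tool's axes at that moment; what a row does not reach only later rows make up. A row lasts 1/8 s, in which the tool goes at most 62.5 mm and 10.7 degrees, less where a joint would pass 70% of its speed; a pose out of reach is approached as far as the arm can. The fingers move at their own pace and stop on an object; grip_n is the grip in N (left out, the last holds). Time passes only in rows, so rows that do not move let the fingers close. The tool returns the time, the measured TCP pose, the force, the opening and the grip force at its end. only (a regular expression) keeps the lines of the reply that match it, lines (a string "A,B") keeps lines A to B, and quiet returns only ok. No shift or turn number may pass 1 either way. Input that does not fit is refused with a message, and nothing moves.
- status.read_state(): the state, without advancing time (a new reading comes with each control period).
- snapshot(name): name is "scene" or "top"; returns a dict with "pixels" (400x640x3 uint8, red, green, blue), "z_map" (400x640 float32, mm along the optical axis (not along the pixel's ray), 0 where there is no reading), "K" (3x3 intrinsics, pixels), "world_from_camera" (4x4, takes a point from camera to world coordinates). Camera axes: x right, y down, z forward; pixel columns grow to the right and rows downward; lengths in mm; the calibration is good to about 2 mm. A picture is of the moment at which its call begins.
- env.finish_job(): hands the job in; it is judged then, once.
Trained networks look in the newest picture that a camera, given by its name, has taken for a name from the list of things; names that differ only in an ending like _2 or _b are one class to them, and where a whole thing is asked for, a point or a joint stands for the part that bears it (a point fixed in the world has none). Each returns a list of dicts, best first, with "score" (0 to 1); they miss things now and then, are a little off and sometimes report something else, mostly with a low value. They report only what shows in the picture. A call takes as long as a camera call. They do not tell look-alikes from the thing itself.
- masks_of(camera, label): "mask" (400x640 bool, what is visible of it) and "extent" ([left, top, right, bottom] in pixels, round what is visible of it).
The state is a dict: "t": time; "qpos": joint angles; "joint_velocities": joint speeds; "effort": joint torques, N m; "ee_pos": TCP position; "tcp_rot": TCP orientation; "force": force on the tool from outside, world axes, zero at the start; "wrist_torque": the same for the moment, N m; "grip_width": finger opening in mm; "grip_force": force on a finger pad.
Only numpy, scipy, OpenCV 4.12 (cv2) and the standard library are available. Lean on these libraries where they do the work, as an engineer would, in place of code of your own. Each camera call takes 0.05 s, during which the arm holds its last target. There are 200 camera calls.

## Working session

There is one attempt and no reset: what is moved stays moved. The work goes in short steps, Python scripts to look and compute and a tool call to move; the robot and the scene stay as the last step left them, time stands still between calls to the robot, and variables do not carry over. Pictures are saved under pics/ and viewed, at most 10 in all, crops included, and the job is handed in when it is done.

```bash
ls; mkdir -p pics
```

Create h.py:
```python
import numpy as np, cv2
from station import status, snapshot, env, masks_of
def save(n,img): cv2.imwrite('pics/'+n,cv2.cvtColor(np.ascontiguousarray(img),cv2.COLOR_RGB2BGR))
def cloud(s):
    z=s['z_map'];K=s['K'];v,u=np.mgrid[:z.shape[0],:z.shape[1]]
    P=np.stack([(u-K[0,2])/K[0,0]*z,(v-K[1,2])/K[1,1]*z,z],-1)
    T=s['world_from_camera'];W=P@T[:3,:3].T+T[:3,3];W[z<=0]=np.nan
    return W
```

Run:
```python
from h import *
for c in ('scene','top'):
    s=snapshot(c);save(c+'1.png',s['pixels']);W=cloud(s)
    print(c,s['world_from_camera'].round(2).tolist(),s['K'].round(1).tolist())
    for l in ['valve','cartridge','ball_center','inspection_camera','cover','tape_measure','marker_red','bail_grip']:
        for m in masks_of(c,l)[:4]:
            w=W[m['mask']];w=w[~np.isnan(w[:,0])]
            print(l,round(m['score'],2),m['extent'],np.median(w,0).round(0) if len(w) else None,'zmax',np.percentile(w[:,2],98).round() if len(w) else None)
print(status.read_state())
```

```text
pics
scene [[0.77, -0.48, 0.41, -26.74], [-0.63, -0.57, 0.52, -670.26], [-0.01, -0.66, -0.75, 1062.54], [0.0, 0.0, 0.0, 1.0]] [[371.0, 0.0, 313.6], [0.0, 371.0, 200.7], [0.0, 0.0, 1.0]]
valve 0.77 [284.7, 206.9, 323.8, 250.0] [417. -54.  60.] zmax 79.0
cartridge 0.79 [329.1, 250.4, 349.2, 277.5] [ 439. -228.   12.] zmax 81.0
cartridge 0.75 [296.5, 205.4, 312.3, 224.6] [442. -32.  67.] zmax 132.0
cartridge 0.32 [235.3, 129.5, 270.9, 188.6] [464. 311.  15.] zmax 197.0
inspection_camera 0.87 [238.3, 128.7, 273.8, 193.7] [462. 307.  15.] zmax 198.0
cover 0.61 [362.7, 280.5, 399.1, 319.3] [ 439. -400.   51.] zmax 79.0
tape_measure 0.78 [364.6, 240.6, 379.8, 269.1] [ 536. -267.   55.] zmax 68.0
marker_red 0.59 [295.3, 199.0, 327.2, 210.2] [564.  37.  14.] zmax 20.0
marker_red 0.56 [294.8, 207.6, 312.0, 227.9] [441. -32.  67.] zmax 132.0
bail_grip 0.67 [332.8, 251.4, 353.2, 276.9] [ 439. -229.   12.] zmax 81.0
bail_grip 0.53 [299.4, 207.1, 311.9, 230.4] [442. -32.  67.] zmax 132.0
top [[0.01, -0.99, 0.17, 275.88], [-1.0, -0.01, 0.0, -34.86], [0.0, -0.17, -0.99, 1297.41], [0.0, 0.0, 0.0, 1.0
[... 776 characters left out ...]
1.   12.] zmax 84.0
{'t': 0.9, 'qpos': array([ 6.71221138e+01,  1.18361178e+01,  8.83202593e+01, -1.77833201e-04,
        7.98426248e+01, -8.62278380e+00]), 'joint_velocities': array([-0.0420933 , -0.00584547,  0.04342586, -0.05475522,  0.0464064 ,
        0.09029801]), 'effort': array([ 9.84660146e-04, -3.70869327e+01, -2.81769669e+01,  6.99487072e-02,
        2.70719302e-02,  3.43143199e-05]), 'ee_pos': array([141.60077991, 557.30042417, 205.4683076 ]), 'tcp_rot': array([1.79999039e+02, 3.22706037e-04, 1.65744929e+02]), 'force': array([ 0.03182084, -0.61087303,  0.33450028]), 'wrist_torque': array([-0.02177341, -0.04562544,  0.01373011]), 'grip_force': 0.0, 'grip_width': 93.94711859691375}
```

Run:
```python
import cv2,numpy as np
a=cv2.imread('pics/top1.png')[150:250,170:450]; b=cv2.imread('pics/scene1.png')[110:330,220:420]
a=cv2.resize(a,(784,280),interpolation=cv2.INTER_CUBIC)
b1=cv2.resize(b[80:180,50:170],(384,320),interpolation=cv2.INTER_CUBIC)
b2=cv2.resize(cv2.imread('pics/top1.png')[185:245,280:355],(400,320),interpolation=cv2.INTER_CUBIC)
cv2.imwrite('pics/c1.png',np.vstack([a,np.hstack([b1,b2])]))
```

```text
(no output)
```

View pics/c1.png

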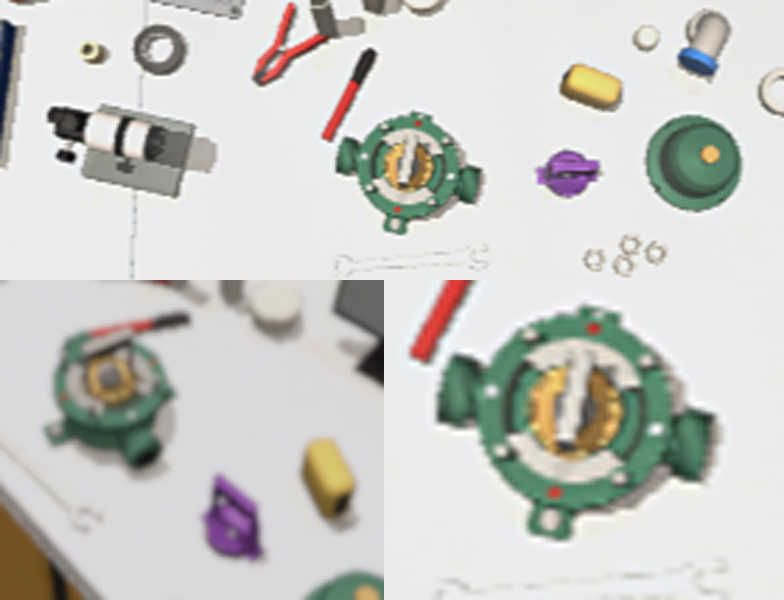

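View pics/scene1.png

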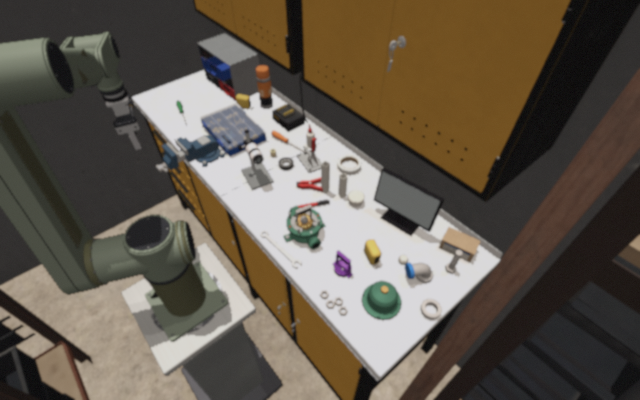

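Run:
```python
from h import *
import pickle
S={c:snapshot(c) for c in('scene','top')}
pickle.dump(S,open('s0.pkl','wb'))
I=[]
for c,(r,q) in {'scene':((125,200),(225,300)),'top':((175,235),(170,250))}.items():
    I.append(cv2.resize(S[c]['pixels'][r[0]:r[1],q[0]:q[1]],(400,400 if c=='scene' else 300),interpolation=cv2.INTER_CUBIC))
I[1]=np.vstack([I[1],np.zeros((100,400,3),np.uint8)])
save('cam.png',np.hstack(I))
for c in S:
    W=cloud(S[c]); 
    # camera points above the bench
    m=(np.abs(W[...,0]-460)<130)&(np.abs(W[...,1]-300)<130)&(W[...,2]>8)
    p=W[m]
    for lo,hi in((8,40),(40,100),(100,125),(125,150),(150,172),(172,230)):
        q=p[(p[:,2]>lo)&(p[:,2]<hi)]
        if len(q)>3: print(c,lo,hi,len(q),q.mean(0).round(0),q.min(0).round(0),q.max(0).round(0))
    m=(np.abs(W[...,0]-440)<70)&(np.abs(W[...,1]+35)<70)&(W[...,2]>100)
    q=W[m];print(c,'handle',len(q),q.mean(0).round(1),q.min(0).round(0),q.max(0).round(0))
    m=(np.abs(W[...,0]-440)<70)&(np.abs(W[...,1]+35)<70)&(W[...,2]>58)&(W[...,2]<66)
    q=W[m];print(c,'flange',len(q),q.mean(0).round(1),q.min(0).round(0),q.max(0).round(0))
```

```text
scene 8 40 592 [479. 309.  14.] [399. 177.   8.] [590. 401.  40.]
scene 40 100 20 [471. 347.  56.] [467. 342.  41.] [481. 355.  77.]
scene 125 150 101 [449. 290. 142.] [430. 247. 125.] [475. 367. 150.]
scene 150 172 222 [461. 303. 159.] [432. 249. 150.] [491. 368. 171.]
scene 172 230 42 [473. 348. 195.] [466. 337. 174.] [484. 360. 211.]
scene handle 108 [440.  -30.4 123.5] [413. -39. 101.] [469. -17. 135.]
scene flange 525 [436.1 -36.   62.3] [379. -90.  58.] [504.  35.  66.]
top 8 40 682 [473. 298.  14.] [341. 187.   8.] [589. 383.  33.]
top 125 150 93 [452. 299. 144.] [433. 244. 128.] [489. 362. 150.]
top 150 172 428 [463. 299. 159.] [433. 245. 150.] [493. 362. 172.]
top 172 230 47 [473. 343. 200.] [466. 335. 175.] [483. 355. 212.]
top handle 77 [439.8 -33.2 129.2] [413. -44. 106.] [468. -22. 135.]
top flange 651 [439.9 -32.9  62.6] [381. -92.  58.] [503.  26.  66.]
```

View pics/cam.png

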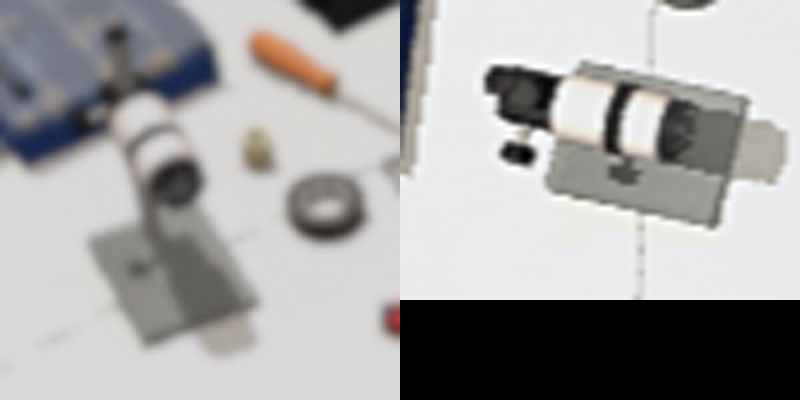

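The brass seat, at top px (315,207) and scene px (305,216), is the only one inside the green valve. Two other things could be taken for it: the purple seat at top px (372,211) / scene px (342,264), and the network's weak false hit on the inspection camera at scene px (255,160). I choose the brass one, and the crop confirms a brass dish with a grey ball and a handle. The inspection camera's black lens faces roughly world -y.

Create fit.py:
```python
from h import *
import pickle
from scipy.optimize import least_squares as ls
S=pickle.load(open('s0.pkl','rb'))
for c in S:
    s=S[c];W=cloud(s);px=s['pixels'].astype(int)
    box=lambda x,y,r,lo,hi:(np.hypot(W[...,0]-x,W[...,1]-y)<r)&(W[...,2]>lo)&(W[...,2]<hi)
    # barrel
    p=W[box(462,300,90,145,168)]
    def f(a):
        h,o=a[0],a[1]; n=np.array([-np.sin(h),np.cos(h)])
        return np.hypot((p[:,:2]-[462,300])@n-o,p[:,2]-a[2])-23.5
    r=ls(f,[np.radians(100),0,140],loss='soft_l1');h,o,z0=r.x
    d=np.array([np.cos(h),np.sin(h)]);t=np.sort((p[:,:2]-[462,300])@d)
    n=np.array([-d[1],d[0]]);C=np.array([462,300])+o*n
    print(c,'barrel +x heading',np.degrees(h).round(1),'z',z0.round(1),'rms',np.std(r.fun).round(2),'front',(C+d*t[3]).round(1),'back',(C+d*t[-3]).round(1), 'len',t[-3]-t[3])
    # base rectangle
    g=(px.max(-1)-px.min(-1)<40)&(px.mean(-1)<190)&box(470,295,95,6,30)
    g=cv2.morphologyEx(g.astype(np.uint8),cv2.MORPH_OPEN,np.ones((3,3)))>0
    q=W[g];R=cv2.minAreaRect(q[:,:2].astype(np.float32));print(' base',np.round(R[0],1),np.round(R[1],1),round(R[2],1),'z',np.median(q[:,2]).round(1))
    # flange: green points on top
    green=(px[...,1]>px[...,0]+15)&(px[...,1]>px[...,2]+5)
    q=W[green&box(440,-34,66,58,66)]
    hull=cv2.convexHull(q[:,:2].astype(np.float32))[:,0]
    r=ls(lambda a:np.hypot(hull[:,0]-a[0],hull[:,1]-a[1])-a[2],[440,-34,62],loss='soft_l1')
    print(' flange circle',r.x.round(1)); c0=r.x[:2]
    red=(px[...,0]>px[...,1]+70)&(px[...,0]>px[...,2]+60)&box(c0[0],c0[1],66,57,70)
    q=W[red]-[*c0,0];print(' red',len(q),[(q[k].mean(0)+[*c0,0]).round(1) for k in(q[:,0]>0,q[:,0]<0) if k.any()])
    # handle
    for lo in(115,126):
        q=W[box(440,-34,45,lo,142)]; m=q.mean(0);_,_,V=np.linalg.svd(q[:,:2]-m[:2]);v=V[0];v*=np.sign(v[0])
        t=(q[:,:2]-m[:2])@v;e=(m[:2]+v*(t.max()+t.min())/2)
        print(' handle',lo,len(q),'mid',e.round(1),'mean',m.round(1),'z95',np.percentile(q[:,2],95).round(1),'len',np.ptp(t).round(1),'ang',np.degrees(np.arctan2(v[1],v[0])).round(1))
    # ball
    for l in('ball_center',):
        pass
```

```bash
python3 fit.py
```

```text
scene barrel +x heading 80.1 z 138.8 rms 4.34 front [455.6 250.9] back [475.5 364.9] len 115.75447156608449
 base [466.  311.2] [125.2  95.5] 78.3 z 13.2
 flange circle [440.2 -30.8  59.6]
 red 0 []
 handle 115 92 mid [440.7 -30.3] mean [440.3 -30.2 126. ] z95 132.4 len 56.4 ang -11.0
 handle 126 55 mid [441.7 -28.9] mean [440.2 -28.6 129.7] z95 133.1 len 54.9 ang -10.8
top barrel +x heading 80.9 z 139.0 rms 4.08 front [455.9 246.7] back [474. 360.] len 114.73175891018758
 base [466.4 306.5] [125.6  95.1] 77.8 z 12.8
 flange circle [441.2 -32.5  60.9]
 red 7 [array([493.9, -43.5,  64.5]), array([389.1, -20.2,  62.7])]
 handle 115 76 mid [441.5 -33.5] mean [440.2 -33.3 129.5] z95 133.9 len 55.4 ang -11.4
 handle 126 67 mid [441.9 -33.2] mean [441.3 -33.1 130.7] z95 134.2 len 54.7 ang -11.1
```

Create plan.py:
```python
import sys,numpy as np
from station import status
s=status.read_state();x,y,z,yaw=map(float,sys.argv[1:5])
c=np.array(s['ee_pos']);w=np.radians(s['tcp_rot'][2]);d=np.array([x,y,z])-c
print('t',round(s['t'],2),'pos',c.round(1),'rot',s['tcp_rot'].round(2),'F',s['force'].round(1),'q',s['qpos'].round(0))
print('tool d',(np.array([np.cos(w)*d[0]+np.sin(w)*d[1],np.sin(w)*d[0]-np.cos(w)*d[1],-d[2]])).round(1),'rz',round((s['tcp_rot'][2]-yaw+180)%360-180,1))
```

```bash
python3 plan.py 291 262 205 77
```

```text
t 1.0 pos [141.6 557.3 205.4] rot [-180.      0.    165.75] F [ 0.3 -0.3  0.2] q [67. 12. 88. -0. 80. -9.]
tool d [-217.5 -249.4    0.4] rz 88.7
```

Units first: shifts go in shares of 75 cm and turns go in shares of 120 degrees. So -249 mm / 750 = -0.332, -225 mm / 750 = -0.3, 89 degrees / 120 = 0.7417.

Call:
{"fn": "advance", "kwargs": {"motion": [{"sx": -0.0293, "sy": -0.0333, "wz": 0.075, "jaw": 94}, {"sx": -0.0587, "sy": -0.0667, "wz": 0.15, "jaw": 94}, {"sx": -0.088, "sy": -0.1, "wz": 0.2333, "jaw": 80}, {"sx": -0.1173, "sy": -0.1333, "wz": 0.3167, "jaw": 60}, {"sx": -0.1467, "sy": -0.1667, "wz": 0.4, "jaw": 50}, {"sx": -0.176, "sy": -0.2, "wz": 0.4833, "jaw": 50}, {"sx": -0.2053, "sy": -0.2333, "wz": 0.5667, "jaw": 50}, {"sx": -0.2347, "sy": -0.2667, "wz": 0.65, "jaw": 50}, {"sx": -0.264, "sy": -0.3, "wz": 0.7333, "jaw": 50}, {"sx": -0.2907, "sy": -0.332, "wz": 0.7417, "jaw": 50}]}}

```text
t: 2.25
ee_pos: [292.1, 261.3, 205.7]
tcp_rot: [180.0, -0.0, 76.7]
force: [0.5, -0.4, 0.7]
grip_width: 50.3
grip_force: 0.0
```

```bash
python3 plan.py 441 -32 190 -11.1
```

```text
t 2.25 pos [292.1 261.3 205.7] rot [ 1.7996e+02 -3.0000e-02  7.6660e+01] F [ 0.5 -0.4  0.7] q [ 29. -12. 112.  -0.  80.  42.]
tool d [-251.   212.6   15.7] rz 87.8
```

Converted, -251 mm / 750 = -0.3347, -225 mm / 750 = -0.3, 88 degrees / 120 = 0.7333.

Call:
{"fn": "advance", "kwargs": {"motion": [{"sx": -0.0333, "sy": 0.028, "wz": 0.075, "jaw": 50}, {"sx": -0.0667, "sy": 0.056, "wz": 0.15, "jaw": 50}, {"sx": -0.1, "sy": 0.084, "wz": 0.2333, "jaw": 50}, {"sx": -0.1333, "sy": 0.1133, "wz": 0.3167, "jaw": 50}, {"sx": -0.1667, "sy": 0.1413, "wz": 0.4, "jaw": 50}, {"sx": -0.2, "sy": 0.1693, "sz": 0.004, "wz": 0.4833, "jaw": 50}, {"sx": -0.2333, "sy": 0.1973, "sz": 0.008, "wz": 0.5667, "jaw": 50}, {"sx": -0.2667, "sy": 0.2267, "sz": 0.012, "wz": 0.65, "jaw": 50}, {"sx": -0.3, "sy": 0.2547, "sz": 0.016, "wz": 0.725, "jaw": 50}, {"sx": -0.3347, "sy": 0.2827, "sz": 0.0213, "wz": 0.7333, "jaw": 50}]}}

```text
t: 3.5
ee_pos: [441.0, -31.7, 189.6]
tcp_rot: [-180.0, -0.0, -11.3]
force: [0.0, -0.2, -0.2]
grip_width: 50.1
grip_force: 0.0
```

```bash
python3 plan.py 441 -32 190 -11.1
```

Run:
```python
from h import *
import pickle
S={c:snapshot(c) for c in('scene','top')}
pickle.dump(S,open('s1.pkl','wb'))
a=cv2.resize(S['scene']['pixels'][180:260,265:345],(400,400),interpolation=cv2.INTER_CUBIC)
b=cv2.resize(S['top']['pixels'][170:250,275:355],(400,400),interpolation=cv2.INTER_CUBIC)
save('pre.png',np.hstack([a,b]))
```

```text
t 3.5 pos [441.  -31.7 189.6] rot [-1.800e+02 -5.000e-02 -1.134e+01] F [ 0.  -0.2 -0.2] q [-15.  -4. 107.   0.  77.  86.]
tool d [ 0.1  0.3 -0.4] rz -0.2
```

View pics/pre.png

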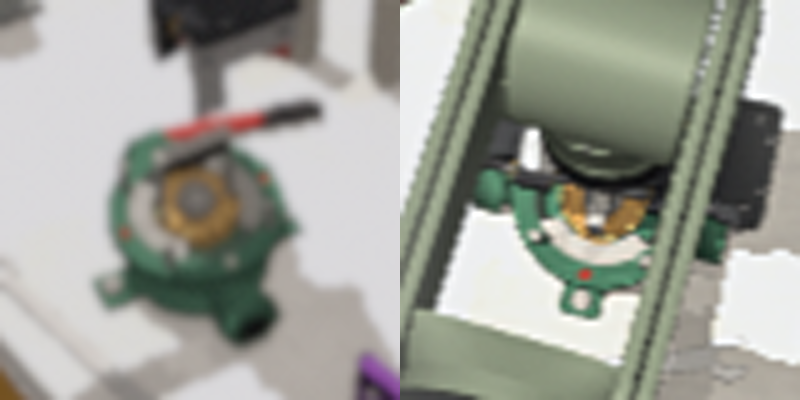

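The view shows the fingers over the brass seat's handle (scene crop (200,75) above the grip at (195,150)), and the ball is central in the dish. Next I descend and close gently.

Converted, 90.5 mm / 750 = 0.1207, 90 mm / 750 = 0.12.

Call:
{"fn": "advance", "kwargs": {"motion": [{"sz": 0.0267, "jaw": 50}, {"sz": 0.0533, "jaw": 50}, {"sz": 0.08, "jaw": 50}, {"sz": 0.1, "jaw": 50}, {"sz": 0.1133, "jaw": 50}, {"sz": 0.12, "jaw": 50}, {"sz": 0.1207, "jaw": 40}], "grip_n": 10}}

```text
t: 4.47
ee_pos: [440.5, -30.6, 99.0]
tcp_rot: [-180.0, -0.0, -11.3]
force: [0.4, 0.9, -0.5]
grip_width: 43.0
grip_force: 0.0
```

Call:
{"fn": "advance", "kwargs": {"motion": [{"jaw": 32}, {"jaw": 26}, {"jaw": 22}, {"jaw": 19}, {"jaw": 17}, {"jaw": 15}, {"jaw": 13}, {"jaw": 12}, {"jaw": 10}, {"jaw": 10}], "grip_n": 10}}

```text
t: 5.72
ee_pos: [440.4, -30.5, 99.0]
tcp_rot: [-180.0, 0.0, -11.3]
force: [0.3, 1.3, 1.3]
grip_width: 13.6
grip_force: 10.0
```

```bash
python3 plan.py 441 -32 99 -11.1
```

```text
t 5.72 pos [440.4 -30.5  99. ] rot [-179.98    0.    -11.26] F [0.3 1.3 1.3] q [-15.   3. 112.   0.  65.  86.]
tool d [ 0.9  1.4 -0. ] rz -0.2
```

Converted, -15 degrees / 120 = -0.125.

Call:
{"fn": "advance", "kwargs": {"motion": [{"jaw": 5}, {"jaw": 5}, {"wz": -0.0083, "jaw": 5}, {"wz": -0.025, "jaw": 5}, {"wz": -0.05, "jaw": 5}, {"wz": -0.075, "jaw": 5}, {"wz": -0.1, "jaw": 5}, {"wz": -0.1167, "jaw": 5}, {"wz": -0.125, "jaw": 5}, {"wz": -0.125, "jaw": 5}], "grip_n": 30}}

```text
t: 6.98
ee_pos: [440.4, -31.0, 98.9]
tcp_rot: [180.0, -0.0, 3.8]
force: [-0.9, -1.9, -1.0]
grip_width: 13.8
grip_force: 30.0
```

```bash
python3 plan.py 441 -32 99 76
```

```text
t 6.97 pos [440.4 -31.   98.9] rot [ 1.7996e+02 -1.0000e-02  3.7500e+00] F [-0.9 -1.9 -1. ] q [-15.   3. 112.  -0.  65.  71.]
tool d [ 0.5  1.1 -0.1] rz -72.2
```

Converted, -36 degrees / 120 = -0.3.

Call:
{"fn": "advance", "kwargs": {"motion": [{"wz": -0.0167, "jaw": 5}, {"wz": -0.05, "jaw": 5}, {"wz": -0.0833, "jaw": 5}, {"wz": -0.125, "jaw": 5}, {"wz": -0.1667, "jaw": 5}, {"wz": -0.2083, "jaw": 5}, {"wz": -0.25, "jaw": 5}, {"wz": -0.275, "jaw": 5}, {"wz": -0.2917, "jaw": 5}, {"wz": -0.3, "jaw": 5}]}}

```text
t: 8.22
ee_pos: [440.8, -30.5, 98.9]
tcp_rot: [180.0, -0.1, 39.8]
force: [1.6, -0.4, -2.5]
grip_width: 13.8
grip_force: 30.0
```

```bash
python3 plan.py 441 -32 99 76
```

```text
t 8.22 pos [440.8 -30.5  98.9] rot [ 1.7997e+02 -6.0000e-02  3.9800e+01] F [ 1.6 -0.4 -2.5] q [-15.   3. 112.   0.  65.  35.]
tool d [-0.8  1.3 -0.1] rz -36.2
```

Converted, -36 degrees / 120 = -0.3.

Call:
{"fn": "advance", "kwargs": {"motion": [{"wz": -0.0167, "jaw": 5}, {"wz": -0.05, "jaw": 5}, {"wz": -0.0833, "jaw": 5}, {"wz": -0.125, "jaw": 5}, {"wz": -0.1667, "jaw": 5}, {"wz": -0.2083, "jaw": 5}, {"wz": -0.25, "jaw": 5}, {"wz": -0.2833, "jaw": 5}, {"wz": -0.3, "jaw": 5}, {"wz": -0.3, "jaw": 5}]}}

```text
t: 9.48
ee_pos: [442.4, -31.2, 99.6]
tcp_rot: [179.7, 0.0, 75.8]
force: [4.4, -1.8, -3.9]
grip_width: 13.6
grip_force: 30.0
```

```bash
python3 plan.py 441 -32 99 76
```

```text
t 9.47 pos [442.4 -31.2  99.6] rot [1.7973e+02 1.0000e-02 7.5780e+01] F [ 4.4 -1.8 -3.9] q [-15.   3. 112.  -0.  65.  -1.]
tool d [-1.1 -1.1  0.6] rz -0.2
```

Converted, -7.5 mm / 750 = -0.01, -1.5 mm / 750 = -0.002.

Call:
{"fn": "advance", "kwargs": {"motion": [{"sx": 0.0003, "sy": 0.0011, "jaw": 5}, {"sx": 0.0005, "sy": 0.0017, "jaw": 5}, {"sx": 0.0005, "sy": 0.0017, "sz": -0.0007, "jaw": 5}, {"sx": 0.0005, "sy": 0.0017, "sz": -0.002, "jaw": 5}, {"sx": 0.0005, "sy": 0.0017, "sz": -0.004, "jaw": 5}, {"sx": 0.0005, "sy": 0.0017, "sz": -0.006, "jaw": 5}, {"sx": 0.0005, "sy": 0.0017, "sz": -0.008, "jaw": 5}, {"sx": 0.0005, "sy": 0.0017, "sz": -0.0093, "jaw": 5}, {"sx": 0.0005, "sy": 0.0017, "sz": -0.01, "jaw": 5}]}}

```text
t: 10.6
ee_pos: [441.1, -30.9, 105.6]
tcp_rot: [-179.9, 0.1, 75.8]
force: [3.5, -3.6, -5.5]
grip_width: 13.5
grip_force: 30.0
```

```bash
python3 plan.py 441 -32 106 76 && python3 -c "
from station import status;s=status.read_state();print(s['wrist_torque'].round(2))"
```

```text
t 10.6 pos [441.1 -30.9 105.6] rot [-1.7994e+02  7.0000e-02  7.5780e+01] F [ 3.5 -3.6 -5.5] q [-15.   2. 112.  -0.  66.  -1.]
tool d [-1.1  0.2 -0.4] rz -0.2
[-1.03 -0.92  0.01]
```

Converted, -10 mm / 750 = -0.0133, -9 mm / 750 = -0.012.

Call:
{"fn": "advance", "kwargs": {"motion": [{"sx": -0.0007, "sy": 0.0011, "jaw": 5}, {"sx": -0.0008, "sy": 0.0013, "sz": -0.0007, "jaw": 5}, {"sx": -0.0008, "sy": 0.0013, "sz": -0.002, "jaw": 5}, {"sx": -0.0008, "sy": 0.0013, "sz": -0.004, "jaw": 5}, {"sx": -0.0008, "sy": 0.0013, "sz": -0.0067, "jaw": 5}, {"sx": -0.0008, "sy": 0.0013, "sz": -0.0093, "jaw": 5}, {"sx": -0.0008, "sy": 0.0013, "sz": -0.012, "jaw": 5}, {"sx": -0.0008, "sy": 0.0013, "sz": -0.0133, "jaw": 5}]}}

```text
t: 11.6
ee_pos: [442.6, -31.3, 116.7]
tcp_rot: [180.0, -0.0, 75.7]
force: [0.8, -0.4, -3.7]
grip_width: 13.7
grip_force: 30.0
```

```bash
python3 -c "
from station import status;s=status.read_state();print(s['force'],s['wrist_torque'].round(2))"
```

```text
[ 0.80222091 -0.38981755 -3.6881628 ] [-0.13  0.04 -0.01]
```

Converted, -55 mm / 750 = -0.0733, -54 mm / 750 = -0.072.

Call:
{"fn": "advance", "kwargs": {"motion": [{"sz": -0.0027, "jaw": 5}, {"sz": -0.008, "jaw": 5}, {"sz": -0.016, "jaw": 5}, {"sz": -0.0267, "jaw": 5}, {"sz": -0.0387, "jaw": 5}, {"sz": -0.0507, "jaw": 5}, {"sz": -0.0613, "jaw": 5}, {"sz": -0.068, "jaw": 5}, {"sz": -0.072, "jaw": 5}, {"sz": -0.0733, "jaw": 5}]}}

```text
t: 12.85
ee_pos: [442.5, -31.4, 171.5]
tcp_rot: [-180.0, 0.0, 75.7]
force: [-0.4, -0.5, -3.8]
grip_width: 13.6
grip_force: 30.0
```

Run:
```python
from h import *
import pickle
S={c:snapshot(c) for c in('scene','top')}
pickle.dump(S,open('s2.pkl','wb'))
a=cv2.resize(S['scene']['pixels'][165:245,265:345],(400,400),interpolation=cv2.INTER_CUBIC)
b=cv2.resize(S['top']['pixels'][170:250,275:355],(400,400),interpolation=cv2.INTER_CUBIC)
save('lift.png',np.hstack([a,b]))
for l in('ball_center','cartridge'):
    for c in S:
        W=cloud(S[c])
        for m in masks_of(c,l)[:3]:print(l,c,round(m['score'],2),m['extent'],np.nanmedian(W[m['mask']],0).round(0))
```

```bash
python3 plan.py 435 151 171 76
```

```text
cartridge scene 0.9 [329.4, 251.3, 351.0, 278.1] [ 438. -230.   12.]
cartridge scene 0.71 [294.2, 194.0, 312.7, 213.3] [433. -45. 136.]
cartridge top 0.67 [360.2, 204.4, 384.1, 221.0] [ 437. -231.   13.]
t 13.15 pos [442.3 -31.3 171.2] rot [-179.96   -0.     75.74] F [-0.4  0.3 -4.8] q [-15.  -3. 108.   0.  75.  -1.]
tool d [174.9 -52.    0.2] rz -0.3
```

View pics/lift.png

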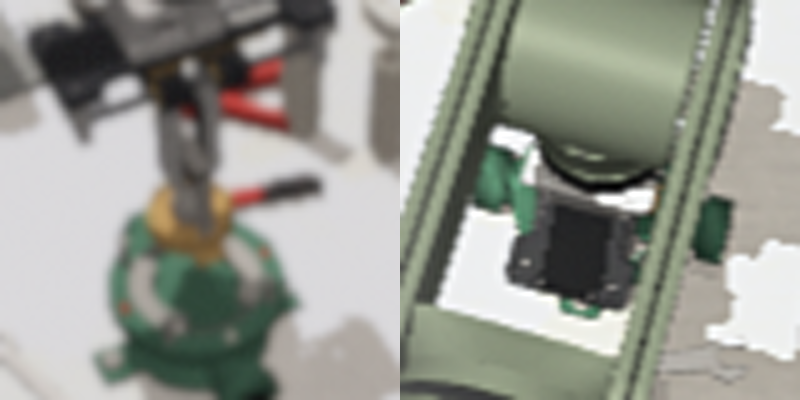

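The seat is out of the valve (scene crop (190,225)) and hangs level, with one leg hiding the ball. The measured load of about 3.7 N fits the seat plus the ball. Next I refine the camera axis.

Run:
```python
from h import *
import pickle
from scipy.optimize import least_squares as ls
S=pickle.load(open('s0.pkl','rb'))
for c in S:
    s=S[c];W=cloud(s);px=s['pixels'].astype(int)
    m=(np.hypot(W[...,0]-462,W[...,1]-295)<75)&(W[...,2]>146)&(W[...,2]<170)&(W[...,1]<335)
    p=W[m]
    f=lambda a:np.hypot((p[:,:2]-[462,300])@np.array([-np.sin(a[0]),np.cos(a[0])])-a[1],p[:,2]-a[2])-23.5
    r=ls(f,[np.radians(79),0,140],loss='cauchy',f_scale=1.);h,o,z0=r.x
    d=np.array([np.cos(h),np.sin(h)]);n=np.array([-d[1],d[0]]);C=np.array([462,300])+o*n
    k=np.abs(r.fun)<4;
    # centre-line at y=250 and y=309, and front of the barrel (all heights)
    at=lambda y:(C+d*(y-C[1])/d[1]).round(1)
    q=W[(np.hypot(W[...,0]-457,W[...,1]-250)<35)&(W[...,2]>118)&(W[...,2]<170)]
    t=np.sort((q[:,:2]-C)@d)
    print(c,len(p),k.sum(),'heading',np.degrees(h).round(2),'z',z0.round(1),'mad',np.median(abs(r.fun)).round(2),at(250),at(309),'front',[(C+d*np.percentile(t,i)).round(1).tolist() for i in(0,2,5,10)])
    # flat front-face depth in the scene view
    # extent of top ridge
    q=p[p[:,2]>159];t=(q[:,:2]-C)@d;print('ridge front',(C+d*np.percentile(t,1)).round(1))
```

```text
scene 193 167 heading 79.88 z 139.2 mad 1.4 [455.4 250. ] [465.9 309. ] front [[455.1, 248.2], [455.4, 250.1], [455.6, 250.9], [455.7, 251.4]]
ridge front [455.9 252.7]
top 379 331 heading 77.75 z 139.4 mad 1.52 [454.4 250. ] [467.2 309. ] front [[453.3, 245.0], [453.6, 246.6], [453.7, 247.1], [453.9, 247.6]]
ridge front [454.  248.4]
```

Converted, 80 mm / 750 = 0.1067, 78 mm / 750 = 0.104, 40 degrees / 120 = 0.3333.

Call:
{"fn": "advance", "kwargs": {"motion": [{"sx": 0.0027, "sy": -0.0008, "wz": 0.0083, "jaw": 5}, {"sx": 0.0093, "sy": -0.0028, "wz": 0.0292, "jaw": 5}, {"sx": 0.02, "sy": -0.006, "wz": 0.0625, "jaw": 5}, {"sx": 0.0347, "sy": -0.0104, "wz": 0.1083, "jaw": 5}, {"sx": 0.0507, "sy": -0.0152, "wz": 0.1583, "jaw": 5}, {"sx": 0.0667, "sy": -0.02, "wz": 0.2083, "jaw": 5}, {"sx": 0.0827, "sy": -0.0247, "wz": 0.2583, "jaw": 5}, {"sx": 0.096, "sy": -0.0287, "wz": 0.3, "jaw": 5}, {"sx": 0.104, "sy": -0.0311, "wz": 0.325, "jaw": 5}, {"sx": 0.1067, "sy": -0.0319, "wz": 0.3333, "jaw": 5}]}}

```text
t: 14.4
ee_pos: [439.0, 52.4, 171.4]
tcp_rot: [-180.0, 0.0, 35.7]
force: [-0.8, 0.7, -4.3]
grip_width: 13.8
grip_force: 30.0
```

```bash
python3 plan.py 434.7 151.5 170.7 -11.7
```

```text
t 14.4 pos [439.   52.4 171.4] rot [-1.7999e+02  1.0000e-02  3.5740e+01] F [-0.8  0.7 -4.3] q [ -4.  -3. 108.   0.  75.  50.]
tool d [ 54.4 -82.9   0.7] rz 47.4
```

Converted, -70 mm / 750 = -0.0933, -69 mm / 750 = -0.092, 47.4 degrees / 120 = 0.395.

Call:
{"fn": "advance", "kwargs": {"motion": [{"sx": 0.0015, "sy": -0.0023, "wz": 0.0083, "jaw": 5}, {"sx": 0.0053, "sy": -0.008, "wz": 0.0333, "jaw": 5}, {"sx": 0.0113, "sy": -0.0173, "wz": 0.0708, "jaw": 5}, {"sx": 0.02, "sy": -0.0307, "wz": 0.125, "jaw": 5}, {"sx": 0.0293, "sy": -0.0447, "wz": 0.1833, "jaw": 5}, {"sx": 0.0387, "sy": -0.0587, "wz": 0.2417, "jaw": 5}, {"sx": 0.048, "sy": -0.0733, "wz": 0.3, "jaw": 5}, {"sx": 0.056, "sy": -0.0853, "wz": 0.35, "jaw": 5}, {"sx": 0.06, "sy": -0.092, "wz": 0.3833, "jaw": 5}, {"sx": 0.0613, "sy": -0.0933, "wz": 0.395, "jaw": 5}]}}

```text
t: 15.65
ee_pos: [435.5, 135.8, 171.4]
tcp_rot: [180.0, 0.0, -11.7]
force: [-0.5, 0.2, -2.5]
grip_width: 13.7
grip_force: 30.0
```

```bash
python3 plan.py 434.7 151.5 170.7 -11.7
```

Run:
```python
from h import *
import pickle
S={c:snapshot(c) for c in('scene','top')}
pickle.dump(S,open('s3.pkl','wb'))
a=cv2.resize(S['scene']['pixels'][140:220,225:305],(400,400),interpolation=cv2.INTER_CUBIC)
b=cv2.resize(S['top']['pixels'][160:240,200:280],(400,400),interpolation=cv2.INTER_CUBIC)
save('near.png',np.hstack([a,b]))
for l in('ball_center','cartridge','bail_grip'):
    for c in S:
        W=cloud(S[c])
        for m in masks_of(c,l)[:3]:print(l,c,round(m['score'],2),m['extent'],np.nanmedian(W[m['mask']],0).round(0))
```

```text
t 15.65 pos [435.5 135.8 171.4] rot [180.     0.   -11.68] F [-0.5  0.2 -2.5] q [  6.  -1. 107.  -0.  74. 108.]
tool d [ -4.  -15.2   0.7] rz 0.0
ball_center scene 0.59 [269.6, 176.2, 276.5, 181.6] [433. 131. 148.]
ball_center scene 0.51 [235.1, 129.2, 269.3, 187.3] [456. 316.  17.]
cartridge scene 0.57 [330.0, 252.5, 350.7, 276.3] [ 439. -229.   11.]
cartridge scene 0.55 [262.6, 167.3, 281.3, 185.7] [430. 134. 134.]
cartridge top 0.57 [358.0, 207.5, 385.3, 220.5] [ 437. -230.   13.]
cartridge top 0.37 [263.5, 200.1, 272.1, 212.2] [444. 112. 133.]
bail_grip scene 0.65 [331.8, 249.4, 351.8, 278.4] [ 438. -228.   11.]
bail_grip scene 0.61 [265.1, 166.2, 282.8, 189.9] [431. 135. 135.]
bail_grip scene 0.31 [240.1, 131.1, 264.0, 193.5] [455. 312.  16.]
bail_grip top 0.5 [361.2, 204.2, 387.6, 219.7] [ 437. -231.   13.]
```

View pics/near.png

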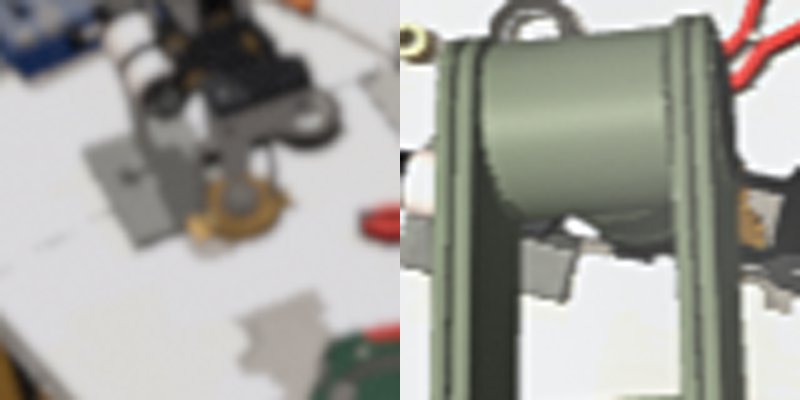

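Create ball.py:
```python
from h import *
import pickle,sys
from scipy.optimize import least_squares as ls
S=pickle.load(open(sys.argv[1],'rb'));x,y,z=map(float,sys.argv[2:5])
s=S['scene'];W=cloud(s);px=s['pixels'].astype(int)
brass=(px[...,0]-px[...,2]>45)
P=W[(np.hypot(W[...,0]-x,W[...,1]-y)<20)&(W[...,2]>z-12)&(W[...,2]<z+17)&~brass]
r=ls(lambda a:np.linalg.norm(P-a,axis=1)-14,[x,y,z],loss='cauchy',f_scale=1);print('ball',len(P),r.x.round(1),'mad',np.median(abs(r.fun)).round(2))
B=brass&(np.hypot(W[...,0]-x,W[...,1]-y)<50)&(W[...,2]>z-30)&(W[...,2]<z+10)
q=W[B];print('brass',len(q),q.min(0).round(0),q.max(0).round(0),'z pct',np.percentile(q[:,2],[10,50,90]).round(1))
t=B&(W[...,2]>z-6);h=cv2.convexHull(W[t][:,:2].astype(np.float32))[:,0]
r=ls(lambda a:np.hypot(h[:,0]-a[0],h[:,1]-a[1])-29,[x,y],loss='soft_l1');print('rim centre',r.x.round(1),np.abs(r.fun).mean().round(1))
```

```bash
python3 ball.py s3.pkl 435.5 135.8 140.7
```

```text
ball 52 [437.  137.9 141.3] mad 1.24
brass 102 [397. 108. 126.] [467. 165. 145.] z pct [127.2 132.6 138.9]
rim centre [435.7 136.3] 2.2
```

The ball sits in the middle of the dish (scene crop (240,190)), clear of the legs and facing the lens. The remaining move is small.

Converted, -15 mm / 750 = -0.02, -4.4 mm / 750 = -0.0059.

Call:
{"fn": "advance", "kwargs": {"motion": [{"sx": -0.0004, "sy": -0.0013, "sz": 0.0001, "jaw": 5}, {"sx": -0.0013, "sy": -0.0044, "sz": 0.0004, "jaw": 5}, {"sx": -0.0027, "sy": -0.0093, "sz": 0.0007, "jaw": 5}, {"sx": -0.004, "sy": -0.014, "sz": 0.0011, "jaw": 5}, {"sx": -0.0053, "sy": -0.018, "sz": 0.0013, "jaw": 5}, {"sx": -0.0059, "sy": -0.0197, "sz": 0.0013, "jaw": 5}, {"sx": -0.0059, "sy": -0.02, "sz": 0.0013, "jaw": 5}, {"sx": -0.0059, "sy": -0.02, "sz": 0.0013, "jaw": 5}, {"sx": -0.0059, "sy": -0.02, "sz": 0.0013, "jaw": 5}, {"sx": -0.0059, "sy": -0.02, "sz": 0.0013, "jaw": 5}]}}

```text
t: 17.3
ee_pos: [434.3, 151.2, 170.4]
tcp_rot: [180.0, 0.0, -11.7]
force: [-0.1, 0.4, -3.9]
grip_width: 13.8
grip_force: 30.0
```

Run:
```python
from h import *
import pickle
S={c:snapshot(c) for c in('scene',)}
pickle.dump(S,open('s4.pkl','wb'))
save('end.png',cv2.resize(S['scene']['pixels'][140:210,225:305],(640,560),interpolation=cv2.INTER_CUBIC))
```

```bash
python3 plan.py 434 151.5 170 -11.7; python3 ball.py s4.pkl 434 151.5 139.7
```

```text
t 17.35 pos [434.3 151.2 170.5] rot [180.     0.   -11.66] F [ 0.1  0.2 -2.9] q [  8.  -1. 106.  -0.  74. 110.]
tool d [-0.3 -0.2  0.5] rz 0.0
ball 50 [434.9 152.9 141. ] mad 1.08
brass 104 [397. 123. 123.] [461. 180. 145.] z pct [126.4 131.7 138.2]
rim centre [434.6 152. ] 2.9
```

View pics/end.png

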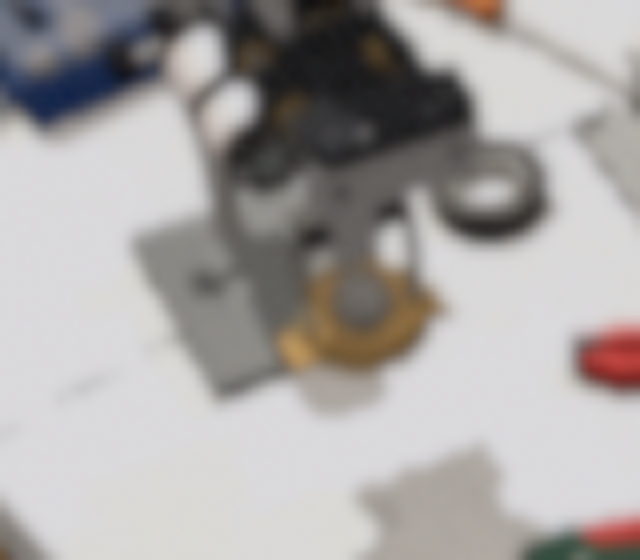

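The ball is centred in the level dish (crop (360,298)). It measures (434.9, 152.9) against a focus of (435.2, 152.9) in the same view, and it is holding steady, so I hand in.

```bash
python3 -c "
from station import env;print(env.finish_job())"
```

```text
the job is handed in; nothing more can be done
None
```

I turned the brass seat free, lifted it out level, and handed in the job at about 17 s of the 45 s allowed. The arm is still holding the seat with the ball on its port, level with the lens and 10 cm in front of it to within about 2 mm by the scene camera; no result came back.

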